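# Lock the portafilter and pull a shot with the brew paddle

### The job

Start an espresso, pushing gently with a fingertip and gripping or lifting nothing: first push the portafilter's handle to the right until it is fully home and points straight out of the machine. Then push the wooden brew paddle on top of the brew group from off, at the right, to the middle, straight ahead; leave it there for at least three seconds to wet the coffee, then push it on to the left as far as it goes. Don't start the paddle before the portafilter is locked, leave the mug under the spouts and the other things where they stand, and finish with the hand clear.

Things in the scene. Friction and masses are not known exactly. Their poses are not given: they have to be found in the camera images.
- espresso_machine: Fixed steel espresso machine, 240 mm wide, 304 mm high (a mug on top, at the back, to 404 mm). Origin on the worktop straight below the brew group's vertical axis; own -x points out of its front to the user, +y to the user's left. Brew group: bell of radius 41 mm on the axis, z 204 to 266 mm. Housing front 47 mm behind the axis; drip tray to 89 mm before it, 36 mm high.
- portafilter (a joint): Turn of the portafilter about the group's vertical axis, rad. 0: handle 50 degrees to the user's left of straight out; grows as it is pushed right (counter-clockwise from above); 0.87: hard stop, locked, handle straight out along machine -x. Needs 0.35 N m, rising to 0.55 N m at the stop (2.5 to 4 N of push at 150 mm); stays where it is left.
- handle_mid (a point): Point on the centre line of the portafilter's level wooden handle, 150 mm from the group's axis, 194 mm above the worktop; swings with it. The handle is a round bar of 23 to 29 mm diameter from 75 to 201 mm from the axis; a 13 mm steel neck joins it to the filter holder (radius 35 mm). Free air below it down to the tray and worktop.
- paddle (a joint): Turn of the brew paddle, a lever on the group's cap, about the same vertical axis, rad. 0: off, 49 degrees to the user's right of straight out; grows as it is pushed left (clockwise from above); 0.85: middle, straight out; 1.70: hard stop, 49 degrees to the left (full brew). Friction of 0.12 N m (1.5 N at the grip) holds it anywhere; no detents, no spring.
- paddle_grip (a point): Point on the centre line of the paddle's wooden grip, 80 mm from the group's axis, 286 mm above the worktop; swings with it. The grip is a round bar of 13 to 19 mm diameter from 46 to 104 mm from the axis; a 10 mm steel rod joins it to a hub of radius 17 mm, top at 294 mm.
- under_spouts (a point): Fixed point on the drip tray's grid (36 mm above the worktop) straight below the two spouts, on the group's axis; the spouts end at 150 mm. A thin fixed steam wand hangs on the right, at x 0, y -105 mm of the machine's frame, 87 to 214 mm high.
- coffee_cup: Loose white china mug with a thin gold line, 86 mm diameter, 98 mm high, 120 mm over its handle, on the drip tray under the spouts, rim at 134 mm, handle to the front right. Origin at its underside, 16.5 mm from the cup's axis towards its handle, which points to its own -y. It must stay where it is.
- cup_mouth (a point): Centre of that mug's rim, 98 mm above its underside.
- honey_jar: Bystander: glass jar of 63 mm diameter, 94 mm high, with a yellow lid, on the right; origin at the centre of its underside.
- water_glass: Bystander: clear tumbler, 81 mm diameter, 93 mm high, on the left; origin at the centre of its underside.
- bowl: Bystander: white bowl, 150 mm diameter, 67 mm high, at the front left; origin at the centre of its underside.
- tamper: Bystander: coffee tamper with a steel foot of 58 mm diameter and a wooden knob, 86 mm high, at the front right; origin at the centre of its underside.
- teaspoon: Bystander: teaspoon 138 mm long, lying at the front right; origin at its underside, its length along its own x.

How it is judged:
On the way, in this order (a step that is already met when the one before it is completed fails the run):
1. the portafilter is locked: its handle is home, within 0.06 rad of the stop (value of joint portafilter above 0.81 rad), for 0.2 s.
2. the paddle stands in the middle, within 0.2 rad of straight ahead, for three seconds (value of joint paddle between 0.65 and 1.05 rad and value of joint portafilter above 0.79 rad), for 2.8 s.
3. the paddle is pushed over to the left stop, within 0.1 rad (value of joint paddle above 1.6 rad and value of joint portafilter above 0.79 rad), for 0.2 s.
At the end, for the whole second after the job is handed in: The portafilter is locked (within 0.08 rad of its stop), the paddle stands at its left stop (within 0.1 rad) and at rest, and the cup stands upright on the tray with its mouth within 30 mm of the spouts' axis (all of step 3 and velocity of joint paddle below 0.05 rad/s and horizontal distance between cup_mouth and under_spouts below 0.03 m and angle between coffee_cup's own z axis and vertical below 0.1 rad and linear speed of coffee_cup below 0.02 m/s); the robot touches nothing.
It fails at once if the paddle is moved (past 0.25 rad) while the portafilter is not locked (value of joint paddle above 0.25 rad and value of joint portafilter below 0.77 rad).
It fails at once if the cup is pushed more than 12 mm, lifted or tipped (distance of coffee_cup from where it was at the start of the episode above 0.012 m or angle between coffee_cup's own z axis and vertical above 0.2 rad).
It fails at once if the handle, the paddle or the machine is gripped or forced: more than 30 N from the fingers or the arm (contact force between any of the fingers, the arm and espresso_machine above 30 N).
It fails at once if another loose thing (jar, glass, bowl, tamper, spoon) is moved by more than 30 mm (distance of any of honey_jar, water_glass, bowl, tamper, teaspoon from where it was at the start of the episode above 0.03 m).
It also fails if it takes over 61 s, if anything falls off the work surface, if the arm or the gripper's body presses on something with over 40 N, if the wrist force passes 120 N, or if a joint passes its speed limit or range.

### The arm

A 7-joint arm with a two-finger parallel gripper is mounted at the origin on a cart in front of the work surface, level with it; the furniture and walls round the work are solid. World frame = base frame: x ahead of the robot, y to its left, z up, the work surface at z = 0. Lengths are in m, angles in rad, forces in N, time in s.
With the tool pointing down it reaches from about 0.4 to 0.85 m from the base axis. Payload 4.5 kg.
Tool frame: the origin (TCP) lies midway between the tips of the shut fingers; the grasp point (between the pads) lies 19 mm behind it; z points along the fingers, y is the line along which they close (so a half turn about z gives the same grasp; the last joint's range is limited). The gripper opens to 88 mm and grips with 3 to 60 N. Pads are 18 mm wide; open, the fingers measure 123 mm over their backs; the gripper's body (75 mm by 187 mm) begins 45 mm behind the grasp point.
Start: joints at [-1.235, 0.689, -0.195, 1.565, 0.157, 0.902, -0.215], TCP at [0.186, 0.597, 0.217] pointing down, gripper open.
Joint ranges: [-3.01, 3.01], [-0.46, 2.08], [-1.47, 1.51], [0.13, 2.56], [-1, 4.14], [0.04, 2.09], [-2.66, 2.66]. Speed limits (rad/s): [2.57, 2.57, 3.14, 3.14, 3.14, 3.14, 3.14].

### API

Orientations are given as a unit quaternion [x, y, z, w].
In Python, from plant import r, eyes, finish_job gives the robot as it stands. The module is installed in compiled form; this text tells all that it offers.
- The arm moves only by the tool move_arm, never from a script. Its argument "motion" is a list of rows, each a list of 7 numbers: the shift along the tool's x, y, z in mm, then the turn, a rotation vector about the tool's x, y, z in degrees, then the closure, from 0 (fully open) to 1 (shut). A call has 1 to 5 rows; each row is the pose to reach, as a shift and turn from the pose commanded when the call began, along the tool's axes at that moment; what a row does not reach only later rows make up. A row lasts 1/8 s, in which the tool goes at most 62.5 mm and 10.7 degrees, less where a joint would pass 70% of its speed; a pose out of reach is approached as far as the arm can. A call with a gripper value outside its range is refused whole. The fingers move at their own pace and stop on an object; "newtons" is the grip in N (left out, the last holds). Time passes only in rows, so rows that repeat a pose let the fingers close. It gives the time, the measured TCP pose, the force, the opening and the grip force at its end, in the units of the state.
- r.get_state(): the state, without advancing time (a new reading comes with each control period).
- eyes.snapshot(name): name is "scene" or "top" or "wrist"; returns a dict with "frame" (384x512x3 uint8, red, green, blue), "z_map" (384x512 float32, m along the optical axis (not along the pixel's ray), 0 where there is no reading), "intrinsics" (3x3 intrinsics, pixels), "dist" ([k1, k2, p1, p2, k3] as OpenCV has them; the pictures are not rectified), "world_to_cam" (4x4, takes a point from world to camera coordinates). Camera axes: x right, y down, z forward; pixel columns grow to the right and rows downward; lengths in m; the calibration is good to about 2 mm. A picture is of the moment at which its call begins.
- finish_job(): hands the job in; it is judged then, once.
The state is a dict: "clock": time; "q": joint angles; "qd": joint speeds; "joint_torque": joint torques, N m; "tool_pos": TCP position; "eef_rot": TCP orientation; "contact_force": force on the tool from outside, world axes, zero at the start; "moment": the same for the moment, N m; "opening": opening from 0.0 (shut) to 1.0 (fully open); "finger_force": force on a finger pad.
Only numpy, scipy, OpenCV 4.12 (cv2) and the standard library are available. Lean on these libraries where they do the work, as an engineer would, in place of code of your own. Each camera call takes 0.05 s, during which the arm holds its last target. There are 200 camera calls.

## Working session

There is one attempt and no reset: what is moved stays moved. The work goes in short steps, Python scripts to look and compute and a tool call to move; the robot and the scene stay as the last step left them, time stands still between calls to the robot, and variables do not carry over. Pictures are saved under pics/ and viewed, at most 10 in all, crops included, and the job is handed in when it is done.

Besides the shell and the picture viewer there is one more tool, called after "Emit:" as name(argument=value, ...) on one line, values as JSON. move_arm: Moves the arm, as the interface text tells. Its arguments: {"type":"object","properties":{"motion":{"type":"array","items":{"type":"array","items":{"type":"number"}}},"newtons":{"type":"number"}},"required":["motion"]}

```bash
mkdir -p pics; cat > h.py <<'E'
import numpy as np, cv2
from plant import r, eyes, finish_job
from scipy.spatial.transform import Rotation as R
def snap(n,f=None):
    s=eyes.snapshot(n)
    if f: cv2.imwrite('pics/'+f,cv2.cvtColor(s['frame'],cv2.COLOR_RGB2BGR))
    return s
def px2w(s,u,v,z=None):
    if z is None:
        p=s['z_map'][int(v)-1:int(v)+2,int(u)-1:int(u)+2]; z=np.median(p[p>0])
    n=cv2.undistortPoints(np.array([[[u,v]]],float),s['intrinsics'],s['dist'])[0,0]
    return (np.linalg.inv(s['world_to_cam'])@[n[0]*z,n[1]*z,z,1])[:3]
def cloud(s):
    h,w=s['z_map'].shape; vv,uu=np.mgrid[:h,:w]
    n=cv2.undistortPoints(np.stack([uu,vv],-1).reshape(-1,1,2).astype(float),s['intrinsics'],s['dist']).reshape(h,w,2)
    z=s['z_map'].astype(float); P=np.stack([n[...,0]*z,n[...,1]*z,z,np.ones_like(z)],-1)
    C=(P@np.linalg.inv(s['world_to_cam']).T)[...,:3]; C[z<=0]=np.nan
    return C
E
python3 - <<'E'
from h import *
a=snap('scene');b=snap('top')
np.savez('s0.npz',a=cloud(a),b=cloud(b))
im=np.vstack([np.hstack([a['frame'],b['frame']])])
cv2.imwrite('pics/0.png',cv2.resize(im[...,::-1],(800,300)))
cv2.imwrite('pics/top.png',b['frame'][...,::-1]);cv2.imwrite('pics/scene.png',a['frame'][...,::-1])
st=r.get_state();print({k:np.round(v,3) for k,v in st.items()})
E
```

```text
{'clock': np.float64(0.1), 'q': array([-1.235,  0.69 , -0.195,  1.566,  0.157,  0.903, -0.215]), 'qd': array([-0.001, -0.001, -0.   , -0.006,  0.   , -0.001,  0.001]), 'joint_torque': array([-4.0000e-03, -5.2850e+01, -1.2720e+00, -1.5384e+01, -5.3000e-02,
        2.0000e-03,  0.0000e+00]), 'tool_pos': array([0.186, 0.596, 0.216]), 'eef_rot': array([ 0.15 ,  0.989, -0.001, -0.   ]), 'contact_force': array([ 0.5  , -0.096, -0.114]), 'moment': array([0.011, 0.034, 0.018]), 'finger_force': np.float64(0.0), 'opening': np.float64(1.002)}
```

View pics/top.png

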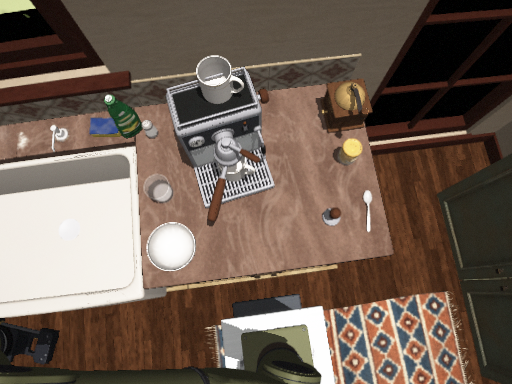

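View pics/scene.png

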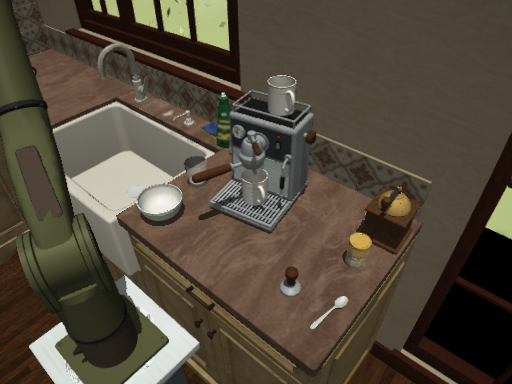

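The top view shows the hub at about (228,150), the portafilter handle from (222,170) to (213,217), and the paddle tip at (258,159). The glass is at (158,188), the bowl at (171,246) and the mug at about (235,170). In the scene view the handle is free above the tray.

```bash
python3 - <<'E'
from h import *
d=np.load('s0.npz');A,B=d['a'],d['b']
for n,u,v in [('hub',228,147),('hend',213,217),('hmid',217,197),('h0',221,180),('pad',250,155),('padend',257,159),('glass',158,180),('bowl',171,262),('tam',335,212),('jar',350,147),('trayL',206,200),('trayR',270,184),('steam',262,150)]:
    print(n,np.round(B[v-1:v+2,u-1:u+2].reshape(-1,3)[4],3))
def sel(lo,hi,box):
    out=[]
    for C in (A,B):
        P=C.reshape(-1,3);P=P[~np.isnan(P[:,0])]
        m=(P[:,2]>lo)&(P[:,2]<hi)&(P[:,0]>box[0])&(P[:,0]<box[1])&(P[:,1]>box[2])&(P[:,1]<box[3]);out.append(P[m])
    return out
hub=B[147,228]
# tops of machine (z~.304) rectangle and tray
for lo,hi in ((.297,.312),(.028,.042)):
    P=sel(lo,hi,(hub[0]-.25,hub[0]+.4,hub[1]-.25,hub[1]+.25))[1]
    print(lo,len(P),cv2.minAreaRect((P[:,:2]*1000).astype(np.float32)),np.round(cv2.boxPoints(cv2.minAreaRect((P[:,:2]*1000).astype(np.float32)))))
# coloured wood pixels near handle
P=sel(.18,.225,(hub[0]-.24,hub[0]+.02,hub[1]-.05,hub[1]+.25))
for p in P:
    print(len(p),p.min(0) if len(p) else 0,p.max(0) if len(p) else 0)
    if len(p)>20: print(cv2.fitLine((p[:,:2]).astype(np.float32),cv2.DIST_HUBER,0,.01,.01).ravel())
P=sel(.278,.30,(hub[0]-.12,hub[0]+.045,hub[1]-.13,hub[1]+.06))
for p in P:
    print('pad',len(p),p.min(0),p.max(0))
im=cv2.imread('pics/top.png')[90:240,140:290];cv2.imwrite('pics/c1.png',cv2.resize(im,(600,600),interpolation=cv2.INTER_CUBIC))
E
```

```text
hub [0.601 0.062 0.279]
hend [0.433 0.128 0.205]
hmid [0.486 0.111 0.211]
h0 [0.534 0.095 0.208]
pad [0.566 0.007 0.294]
padend [ 0.552 -0.009  0.294]
glass [0.61  0.31  0.047]
bowl [0.345 0.294 0.016]
tam [ 0.423 -0.233  0.085]
jar [ 0.623 -0.319  0.093]
trayL [0.526 0.162 0.033]
trayR [ 0.552 -0.051  0.033]
steam [ 0.627 -0.034  0.155]
0.297 3353 ((740.4129638671875, 62.549774169921875), (499.0334777832031, 375.1410827636719), 89.928955078125) [[ 553. -187.]
 [ 928. -187.]
 [ 928.  312.]
 [ 553.  312.]]
0.028 1962 ((634.3997192382812, 62.80659484863281), (497.8302001953125, 565.559814453125), 89.92547607421875) [[ 351. -186.]
 [ 917. -186.]
 [ 918.  311.]
 [ 352.  312.]]
657 [0.42145629 0.02339421 0.18071142] [0.62101115 0.14259263 0.224854  ]
[ 0.8821371  -0.47099262  0.5157655   0.08553634]
592 [0.42581226 0.02759118 0.19236284] [0.62102047 0.1432694  0.22496539]
[ 0.9172518  -0.39830774  0.5122315   0.10135497]
pad 160 [ 0.54238892 -0.01641972  0.27877053] [0.62157225 0.078988   0.29744308]
pad 270 [ 0.54457473 -0.01461684  0.27837839] [0.62198801 0.07897266 0.29866865]
```

View pics/c1.png

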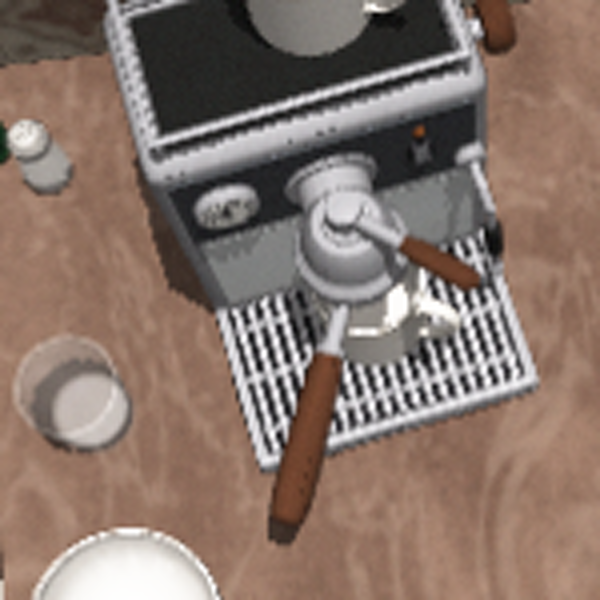

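```bash
python3 - <<'E'
from h import *
from scipy.optimize import least_squares
d=np.load('s0.npz')
for nm,f in (('b','top'),('a','scene')):
    C=d[nm];hsv=cv2.cvtColor(cv2.imread(f'pics/{f}.png'),cv2.COLOR_BGR2HSV)
    box=(np.abs(C[...,0]-.52)<.12)&(np.abs(C[...,1]-.06)<.12)
    wood=box&(hsv[...,1]>110)&((hsv[...,0]<15)|(hsv[...,0]>170))
    for n,lo,hi in (('handle',.17,.225),('paddle',.27,.3)):
        p=C[wood&(C[...,2]>lo)&(C[...,2]<hi)]
        l=cv2.fitLine(p[:,:2].astype(np.float32),cv2.DIST_HUBER,0,.01,.01).ravel()
        t=(p[:,:2]-l[2:])@l[:2]
        print(f,n,len(p),np.round(l,3),'ang',np.degrees(np.arctan2(l[1],l[0])),'ends',np.round(l[2:]+l[:2]*t.min(),3),np.round(l[2:]+l[:2]*t.max(),3),p[:,2].max())
    # bell circle
    p=C[(C[...,2]>.205)&(C[...,2]<.262)&(np.hypot(C[...,0]-.6,C[...,1]-.065)<.055)&(hsv[...,1]<70)]
    g=least_squares(lambda c:np.hypot(p[:,0]-c[0],p[:,1]-c[1])-.041,[.6,.07],loss='soft_l1',f_scale=.003)
    print('bell',len(p),g.x,np.median(abs(g.fun)))
    # tray top
    tray=C[(abs(C[...,2]-.036)<.006)&(abs(C[...,0]-.55)<.12)&(abs(C[...,1]-.06)<.16)]
    h=cv2.minAreaRect((tray[:,:2]*1000).astype(np.float32));print('tray',len(tray),h,cv2.boxPoints(h).round())
C=d['b']
for u,v in [(206,206),(274,186),(196,168)]: print(C[v-2:v+2,u-2:u+2].reshape(-1,3)[[0,5,10,15]].round(3).tolist())
# top machine front edge
for u,v in [(178,132),(258,107),(190,124),(240,110)]: print(C[v,u].round(3))
for n,u,v in (('glass',157,178),('bowlrimL',149,246),('R',195,246),('T',171,223),('B',171,268)): print(n,C[v,u].round(3))
E
```

```text
top handle 382 [ 0.94  -0.341  0.479  0.115] ang -19.941387 ends [0.426 0.134] [0.539 0.093] 0.21368540914019707
top paddle 111 [0.621 0.784 0.564 0.008] ang 51.594944 ends [ 0.547 -0.014] [0.582 0.03 ] 0.2986686532777526
bell 458 [0.61620988 0.06521589] 0.004621510096342169
tray 1460 ((593.6751098632812, 64.08686828613281), (138.20030212402344, 238.02610778808594), 10.013653755187988) [[505. 169.]
 [546. -65.]
 [682. -41.]
 [641. 193.]]
scene handle 339 [ 0.937 -0.351  0.484  0.104] ang -20.52033 ends [0.42  0.128] [0.535 0.085] 0.21132022702387443
scene paddle 60 [0.581 0.814 0.558 0.002] ang 54.45669 ends [ 0.545 -0.015] [0.575 0.026] 0.29744308453559687
bell 431 [0.61670398 0.07093594] 0.0038727714639468225
tray 1485 ((593.9346923828125, 62.23683166503906), (145.28521728515625, 239.4331512451172), 9.32514762878418) [[503. 169.]
 [542. -68.]
 [685. -44.]
 [646. 192.]]
[[0.514, 0.17, 0.033], [0.509, 0.166, 0.037], [0.506, 0.164, 0.034], [0.506, 0.163, 0.02]]
[[0.551, -0.058, 0.034], [0.546, -0.06, 0.037], [0.548, -0.065, 0.015], [0.549, -0.069, -0.001]]
[[0.644, 0.189, 0.044], [0.645, 0.188, 0.028], [0.638, 0.184, 0.039], [0.637, 0.182, 0.029]]
[0.651 0.187 0.304]
[ 0.696 -0.031  0.301]
[0.668 0.153 0.307]
[0.69  0.018 0.307]
glass [0.612 0.309 0.063]
bowlrimL [0.399 0.35  0.052]
R [0.379 0.206 0.066]
T [0.461 0.276 0.057]
B [0.325 0.291 0.035]
```

Emit:
move_arm(motion=[[-35,-27,-30,0,0,0,1],[-80,-60,-60,0,0,0,1],[-125,-95,-80,0,0,0,1],[-170,-130,-83,0,0,0,1],[-215,-164,-83,0,0,0,1]], newtons=10)

```text
clock: 0.72
tool_pos: [0.3433, 0.3746, 0.3]
eef_rot: [0.15, 0.989, 0.0, 0.0]
contact_force: [0.5, -1.1, -0.7]
opening: 0.457
finger_force: 0.0
```

Emit:
move_arm(motion=[[-40,-31,0,0,0,0,1],[-85,-65,0,0,0,0,1],[-130,-100,0,0,0,0,1],[-175,-133,0,0,0,0,1],[-202,-154,0,0,0,0,1]])

```text
clock: 1.35
tool_pos: [0.4907, 0.166, 0.2994]
eef_rot: [0.152, 0.988, -0.001, -0.0]
contact_force: [0.4, -0.4, -0.5]
opening: 0.001
finger_force: 0.0
```

Emit:
move_arm(motion=[[0,0,30,0,0,0,1],[0,0,60,0,0,0,1],[0,0,90,0,0,0,1],[0,0,118,0,0,0,1],[0,0,118,0,0,0,1]])

```text
clock: 1.98
tool_pos: [0.4878, 0.1685, 0.18]
eef_rot: [0.15, 0.989, -0.001, -0.002]
contact_force: [-0.4, -0.4, 0.3]
opening: 0.007
finger_force: 0.0
```

```bash
python3 - <<'E'
from h import *
s=snap('scene');b=snap('top');w=snap('wrist')
f=lambda x:x['frame'][...,::-1]
im=np.hstack([cv2.resize(f(s)[100:260,150:350],(400,320)),cv2.resize(f(b)[90:250,130:330],(400,320))])
cv2.imwrite('pics/2.png',im)
st=r.get_state();print(st['tool_pos'],st['contact_force'])
E
```

```text
[0.49001626 0.16950477 0.18260186] [-0.3786083   0.19286159 -0.9537712 ]
```

View pics/2.png

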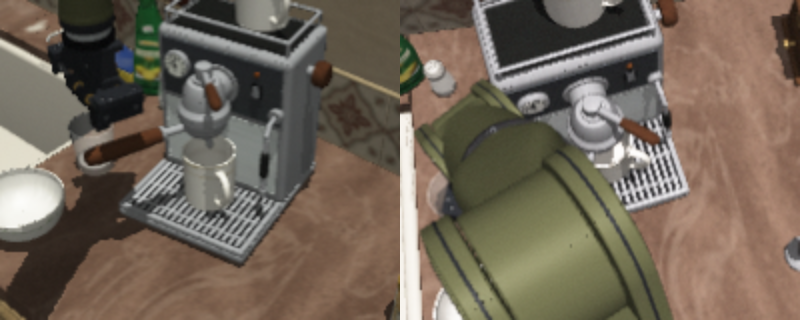

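The scene crop shows the finger standing left of and behind the handle at about (120,108), below the bar's level and clear. Nothing else is in the way.

```bash
cat >> h.py <<'E'
O=np.array([.613,.0675])
def rows(ths,rad,d,z,left=1):
    """tool pose beside a lever at world angle th (deg); left=1: finger on the user's left; tool x along the lever"""
    st=r.get_state();p=np.array(st['tool_pos']);R0=R.from_quat(st['eef_rot'])
    x=R0.as_matrix()[:,0];a0=np.degrees(np.arctan2(x[1],x[0]))%360
    rel=p[:2]-O
    print('now',p.round(4),'toolx',round(a0,1),'F',np.round(st['contact_force'],1))
    for t in ths:
        c,s=np.cos(np.radians(t)),np.sin(np.radians(t)); l=np.array([s,-c])*left
        q=np.r_[O+rad*np.array([c,s])+d*l,z]
        print(t,'now in frame r %.1f d %.1f'%(1e3*rel@[c,s],1e3*rel@l),'shift',(R0.inv().apply(q-p)*1e3).round(0),'tz',round(-(t-a0),1))
E
python3 -c "
from h import *
rows([160,162.7,168,173,178,183,188,190,191],.15,.0305,.182)"
```

```text
now [0.49   0.1695 0.1826] toolx 162.7 F [-0.4  0.2 -1. ]
160 now in frame r 150.5 d 53.8 shift [  1. -23.   1.] tz 2.7
162.7 now in frame r 147.8 d 60.8 shift [  2. -30.   1.] tz 0.0
168 now in frame r 141.5 d 74.2 shift [  4. -44.   1.] tz -5.3
173 now in frame r 134.5 d 86.3 shift [  5. -58.   1.] tz -10.3
178 now in frame r 126.5 d 97.7 shift [  5. -71.   1.] tz -15.3
183 now in frame r 117.5 d 108.3 shift [  4. -84.   1.] tz -20.3
188 now in frame r 107.6 d 118.1 shift [  1. -97.   0.] tz -25.3
190 now in frame r 103.4 d 121.8 shift [  -0. -103.    0.] tz -27.3
191 now in frame r 101.3 d 123.6 shift [  -1. -105.    0.] tz -28.3
```

Emit:
move_arm(motion=[[1,-10,1,0,0,0,1],[2,-20,1,0,0,0,1],[2,-26,1,0,0,0,1],[3,-32,1,0,0,-1,1],[3,-38,1,0,0,-3,1]])

```text
clock: 2.75
tool_pos: [0.4753, 0.135, 0.181]
eef_rot: [0.123, 0.992, 0.001, 0.0]
contact_force: [-2.4, 3.6, 1.5]
opening: -0.0
finger_force: 1.6
```

```bash
python3 -c "
from h import *
rows([168,172,176,180,184,188,190],.15,.0305,.182)"
```

```text
now [0.4753 0.135  0.181 ] toolx 165.9 F [-2.4  3.6  1.5]
168 now in frame r 148.8 d 37.3 shift [ 1. -7. -1.] tz -2.1
172 now in frame r 145.8 d 47.6 shift [  2. -17.  -1.] tz -6.1
176 now in frame r 142.1 d 57.7 shift [  3. -28.  -1.] tz -10.1
180 now in frame r 137.7 d 67.5 shift [  3. -39.  -1.] tz -14.1
184 now in frame r 132.7 d 76.9 shift [  2. -49.  -1.] tz -18.1
188 now in frame r 127.0 d 86.0 shift [  0. -60.  -1.] tz -22.1
190 now in frame r 123.9 d 90.4 shift [ -1. -65.  -1.] tz -24.1
```

Emit:
move_arm(motion=[[1,-7,0,0,0,-2,1],[2,-14,0,0,0,-5,1],[3,-22,0,0,0,-8,1],[3,-30,0,0,0,-11,1],[3,-38,0,0,0,-14,1]])

```text
clock: 3.38
tool_pos: [0.4625, 0.0981, 0.1809]
eef_rot: [0.001, 1.0, 0.0, -0.0]
contact_force: [-0.8, 3.4, 2.3]
opening: 0.003
finger_force: 2.3
```

```bash
python3 -c "
from h import *
rows([180,184,188,190,192],.15,.0305,.182)"
```

```text
now [0.4625 0.0981 0.1809] toolx 179.9 F [-0.8  3.4  2.3]
180 now in frame r 150.5 d 30.6 shift [-0. -0. -1.] tz -0.1
184 now in frame r 148.0 d 41.0 shift [  1. -11.  -1.] tz -4.1
188 now in frame r 144.8 d 51.3 shift [  2. -21.  -1.] tz -8.1
190 now in frame r 142.9 d 56.3 shift [  2. -27.  -1.] tz -10.1
192 now in frame r 140.8 d 61.2 shift [  3. -32.  -1.] tz -12.1
```

Emit:
move_arm(motion=[[0,-5,0,0,0,-2,1],[1,-10,0,0,0,-4,1],[1,-15,0,0,0,-6,1],[2,-19,0,0,0,-8,1],[2,-22,0,0,0,-8,1]])

```text
clock: 4.0
tool_pos: [0.4597, 0.0756, 0.1807]
eef_rot: [-0.068, 0.998, 0.0, -0.001]
contact_force: [-3.3, 3.4, 4.9]
opening: 0.002
finger_force: 3.2
```

```bash
python3 -c "
from h import *
rows([188,190,192],.15,.0305,.182)"
```

```text
now [0.4597 0.0756 0.1807] toolx 187.8 F [-3.3  3.4  4.9]
188 now in frame r 150.7 d 29.4 shift [-1.  1. -1.] tz -0.2
190 now in frame r 149.6 d 34.6 shift [ 0. -4. -1.] tz -2.2
192 now in frame r 148.3 d 39.8 shift [ 1. -9. -1.] tz -4.2
```

Emit:
move_arm(motion=[[0,-2,0,0,0,0,1],[0,-3,0,0,0,-1,1],[0,-5,0,0,0,-1,1],[0,-6,0,0,0,-1,1],[0,-6,0,0,0,-1,1]])

```text
clock: 4.62
tool_pos: [0.4597, 0.0694, 0.1807]
eef_rot: [-0.076, 0.997, -0.0, -0.002]
contact_force: [-5.3, 2.9, 7.1]
opening: 0.01
finger_force: 3.5
```

Emit:
move_arm(motion=[[0,-2,0,0,0,0,1],[0,-3,0,0,0,0,1],[0,-4,0,0,0,0,1],[0,-5,0,0,0,0,1],[0,-5,0,0,0,0,1]])

```text
clock: 5.25
tool_pos: [0.4603, 0.0644, 0.1806]
eef_rot: [-0.077, 0.997, -0.0, -0.002]
contact_force: [-5.0, 3.3, 6.0]
opening: 0.007
finger_force: 3.3
```

```bash
python3 -c "
from h import *
rows([188,190,192],.15,.0305,.182)
s=snap('scene');b=snap('top')
f=lambda x:x['frame'][...,::-1]
cv2.imwrite('pics/3.png',np.hstack([cv2.resize(f(s)[100:260,150:350],(400,320)),cv2.resize(f(b)[90:250,130:330],(400,320))]))
for n,s in (('scene',s),('top',b)):
    C=cloud(s);hsv=cv2.cvtColor(f(s).copy(),cv2.COLOR_BGR2HSV)
    p=C[(hsv[...,1]>110)&((hsv[...,0]<15)|(hsv[...,0]>170))&(abs(C[...,0]-.48)<.08)&(abs(C[...,1]-.04)<.07)&(abs(C[...,2]-.195)<.02)]
    print(n,len(p))
    if len(p)>20:
        l=cv2.fitLine(p[:,:2].astype(np.float32),cv2.DIST_HUBER,0,.01,.01).ravel();print(l,np.degrees(np.arctan2(l[1],l[0])))
"
```

```text
now [0.4603 0.0644 0.1806] toolx 188.8 F [-5.   3.3  6. ]
188 now in frame r 151.6 d 18.2 shift [-2. 12. -1.] tz 0.8
190 now in frame r 150.9 d 23.5 shift [-1.  7. -1.] tz -1.2
192 now in frame r 150.0 d 28.7 shift [ 0.  2. -1.] tz -3.2
scene 237
[0.9943159  0.10647018 0.44980204 0.03519517] 6.1118755
top 0
```

View pics/3.png

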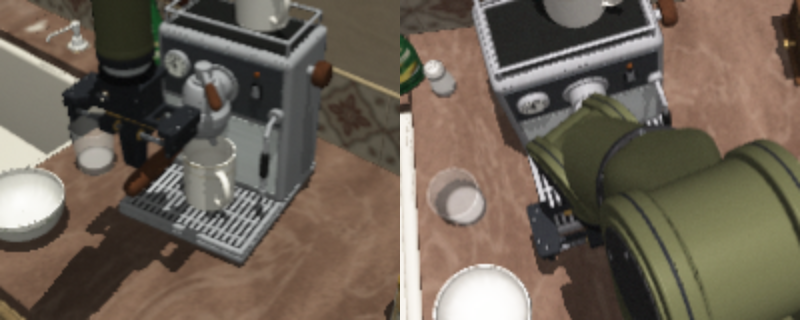

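The handle has swung over near (150,170) in the scene crop. The paddle at (210,92) and the mug haven't moved. The force is still low, so the stop hasn't been reached; I'll keep pushing.

Emit:
move_arm(motion=[[0,-2,0,0,0,0,1],[0,-3,0,0,0,-1,1],[0,-4,0,0,0,-1,1],[0,-5,0,0,0,-1,1],[0,-5,0,0,0,-1,1]])

```text
clock: 5.98
tool_pos: [0.4606, 0.0611, 0.1806]
eef_rot: [-0.086, 0.996, 0.001, -0.002]
contact_force: [-6.9, 6.1, 5.2]
opening: 0.009
finger_force: 4.8
```

Emit:
move_arm(motion=[[0,-1,0,0,0,0,1],[0,-2,0,0,0,0,1],[0,-3,0,0,0,0,1],[0,-4,0,0,0,0,1],[0,-4,0,0,0,0,1]])

```text
clock: 6.6
tool_pos: [0.4606, 0.0611, 0.1806]
eef_rot: [-0.088, 0.996, 0.003, -0.002]
contact_force: [-9.1, 13.7, 6.4]
opening: 0.006
finger_force: 7.8
```

Emit:
move_arm(motion=[[0,15,0,0,0,0,1],[0,35,0,0,0,0,1],[0,40,-30,0,0,0,1],[0,40,-75,0,0,0,1],[0,40,-125,0,0,0,1]])

```text
clock: 7.22
tool_pos: [0.457, 0.0941, 0.3066]
eef_rot: [-0.084, 0.996, -0.001, -0.001]
contact_force: [1.2, 0.7, -0.2]
opening: 0.006
finger_force: 0.0
```

Emit:
move_arm(motion=[[60,0,-40,0,0,0,1],[100,0,-80,0,0,0,1],[100,0,-80,0,0,0,1]])

```text
clock: 7.6
tool_pos: [0.3579, 0.0776, 0.3881]
eef_rot: [-0.084, 0.996, -0.001, 0.003]
contact_force: [1.1, -0.5, 0.1]
opening: 0.007
finger_force: 0.0
```

```bash
python3 -c "
from h import *
st=r.get_state();print(st['tool_pos'],st['contact_force'])
s=snap('scene');b=snap('top')
f=lambda x:x['frame'][...,::-1]
cv2.imwrite('pics/4.png',np.hstack([cv2.resize(f(s)[100:260,150:350],(400,320)),cv2.resize(f(b)[90:250,130:330],(400,320))]))
for n,s in (('scene',s),('top',b)):
  C=cloud(s);hsv=cv2.cvtColor(f(s).copy(),cv2.COLOR_BGR2HSV)
  w=(hsv[...,1]>110)&((hsv[...,0]<15)|(hsv[...,0]>170))
  for k,zz,x,y in (('handle',.195,.48,.04),('paddle',.286,.56,.01)):
    p=C[w&(abs(C[...,0]-x)<.08)&(abs(C[...,1]-y)<.07)&(abs(C[...,2]-zz)<.02)]
    if len(p)>20:
        l=cv2.fitLine(p[:,:2].astype(np.float32),cv2.DIST_HUBER,0,.01,.01).ravel();t=(p[:,:2]-l[2:])@l[:2];print(n,k,len(p),l.round(3),np.degrees(np.arctan2(l[1],l[0])),l[2:]+l[:2]*t.min(),l[2:]+l[:2]*t.max())
"
```

```text
[0.35788781 0.07757322 0.38805931] [ 1.05485    -0.50834385  0.11046181]
scene handle 307 [0.986 0.165 0.466 0.036] 9.487601 [0.41481211 0.02704145] [0.53402349 0.04696408]
scene paddle 59 [0.576 0.818 0.557 0.002] 54.842453 [ 0.54520635 -0.01510227] [0.57406051 0.02586551]
top paddle 110 [0.618 0.787 0.564 0.008] 51.862568 [ 0.54751388 -0.0135664 ] [0.58232917 0.0307755 ]
```

View pics/4.png

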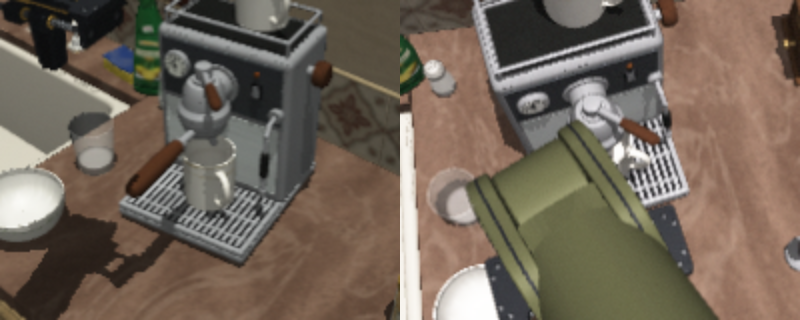

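The scene crop shows the handle straight out at (155,168), and the fit gives 9.5° against a machine yaw of 10°, so it is home. The paddle is unmoved at about 231°. Next I go over the right side of the paddle.

Emit:
move_arm(motion=[[-40,-28,0,0,0,-6,1],[-85,-58,0,0,0,-12,1],[-130,-90,0,0,0,-18,1],[-175,-122,0,0,0,-24,1],[-213,-146,0,0,0,-30,1]])

```text
clock: 8.32
tool_pos: [0.5955, -0.0318, 0.3825]
eef_rot: [-0.34, 0.94, 0.0, -0.002]
contact_force: [1.1, -0.2, 0.1]
opening: 0.006
finger_force: 0.0
```

```bash
python3 -c "
from h import *
rows([231,225,220],.088,.045,.272,-1)
s=snap('wrist','w.png');C=cloud(s)
hsv=cv2.cvtColor(s['frame'],cv2.COLOR_RGB2HSV)
p=C[(hsv[...,1]>110)&((hsv[...,0]<15)|(hsv[...,0]>170))&(abs(C[...,2]-.286)<.02)&(abs(C[...,0]-.57)<.07)&(abs(C[...,1]-.02)<.07)]
print(len(p))
if len(p)>20:
    l=cv2.fitLine(p[:,:2].astype(np.float32),cv2.DIST_HUBER,0,.01,.01).ravel();t=(p[:,:2]-l[2:])@l[:2];print(l.round(3),np.degrees(np.arctan2(l[1],l[0])),l[2:]+l[:2]*t.min(),l[2:]+l[:2]*t.max(),p[:,2].max())
"
```

```text
now [ 0.5955 -0.0318  0.3825] toolx 219.8 F [ 1.1 -0.2  0.1]
231 now in frame r 88.2 d 48.9 shift [  0.   4. 111.] tz -11.2
225 now in frame r 82.6 d 57.8 shift [  6.  12. 111.] tz -5.2
220 now in frame r 77.3 d 64.8 shift [ 10.  20. 111.] tz -0.2
1095
[0.624 0.781 0.564 0.007] 51.3615 [ 0.54795107 -0.01398226] [0.58302675 0.02989579] 0.29597365284615895
```

View pics/w.png

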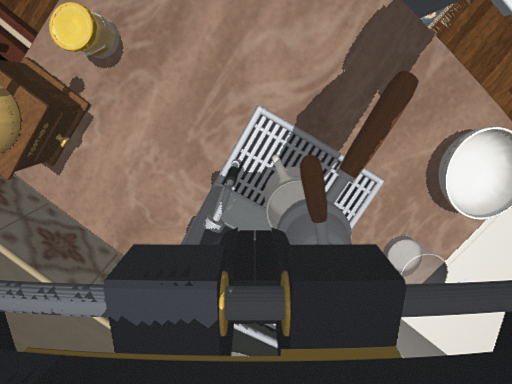

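The wrist view shows the paddle grip running from (312,160) to (318,215), with the finger to its right (image left). Depth puts the grip 49 mm from the finger, at 231°. The descent is clear.

Emit:
move_arm(motion=[[0,0,30,0,0,0,1],[0,0,60,0,0,-3,1],[0,0,90,0,0,-6,1],[0,0,110,0,0,-8,1],[0,0,110,0,0,-8,1]])

```text
clock: 9.0
tool_pos: [0.5919, -0.0301, 0.2721]
eef_rot: [-0.404, 0.915, 0.001, -0.003]
contact_force: [-0.2, 0.7, 0.7]
opening: 0.007
finger_force: 0.0
```

```bash
python3 -c "
from h import *
rows([231,228,222,216,210,204,198,192,188],.088,.020,.272,-1)"
```

```text
now [ 0.5919 -0.0301  0.2721] toolx 227.7 F [-0.2  0.7  0.7]
231 now in frame r 89.1 d 45.0 shift [ 0. 25.  0.] tz -3.3
228 now in frame r 86.6 d 49.6 shift [ 2. 30.  0.] tz -0.3
222 now in frame r 81.0 d 58.4 shift [ 3. 39.  0.] tz 5.7
216 now in frame r 74.4 d 66.5 shift [ 4. 48.  0.] tz 11.7
210 now in frame r 67.1 d 73.9 shift [ 4. 58.  0.] tz 17.7
204 now in frame r 59.0 d 80.5 shift [ 2. 67.  0.] tz 23.7
198 now in frame r 50.2 d 86.3 shift [ 0. 76.  0.] tz 29.7
192 now in frame r 40.9 d 91.0 shift [-3. 85.  0.] tz 35.7
188 now in frame r 34.5 d 93.7 shift [-6. 91.  0.] tz 39.7
```

Emit:
move_arm(motion=[[0,10,0,0,0,0,1],[1,18,0,0,0,0,1],[2,24,0,0,0,0,1],[2,30,0,0,0,0,1],[3,36,0,0,0,3,1]])

```text
clock: 9.62
tool_pos: [0.5643, -0.0072, 0.276]
eef_rot: [-0.38, 0.925, -0.0, 0.0]
contact_force: [-0.3, -0.5, -0.6]
opening: 0.007
finger_force: 0.0
```

```bash
python3 -c "
from h import *
rows([222,216,210,204,198,192,188],.088,.020,.272,-1)"
```

```text
now [ 0.5643 -0.0072  0.276 ] toolx 224.6 F [-0.3 -0.5 -0.6]
222 now in frame r 86.2 d 22.9 shift [2. 3. 4.] tz 2.6
216 now in frame r 83.3 d 31.8 shift [ 3. 12.  4.] tz 8.6
210 now in frame r 79.5 d 40.3 shift [ 3. 22.  4.] tz 14.6
204 now in frame r 74.9 d 48.4 shift [ 2. 31.  4.] tz 20.6
198 now in frame r 69.4 d 55.9 shift [ 1. 40.  4.] tz 26.6
192 now in frame r 63.2 d 62.9 shift [-2. 50.  4.] tz 32.6
188 now in frame r 58.6 d 67.1 shift [-5. 55.  4.] tz 36.6
```

```bash
cat >> h.py <<'E'
def wood(names=('scene','wrist','top'),zz=.288):
    for n in names:
        s=snap(n);C=cloud(s);hsv=cv2.cvtColor(s['frame'],cv2.COLOR_RGB2HSV)
        p=C[(hsv[...,1]>110)&((hsv[...,0]<15)|(hsv[...,0]>170))&(abs(C[...,2]-zz)<.02)&(np.hypot(C[...,0]-O[0],C[...,1]-O[1])<.12)]
        if len(p)>15:
            l=cv2.fitLine(p[:,:2].astype(np.float32),cv2.DIST_HUBER,0,.01,.01).ravel();t=(p[:,:2]-l[2:])@l[:2]
            print(n,len(p),l.round(3),'ang %.1f'%np.degrees(np.arctan2(l[1],l[0])),(l[2:]+l[:2]*t.min()).round(3),(l[2:]+l[:2]*t.max()).round(3),'zmax',p[:,2].max().round(3),'ang of mean',np.degrees(np.arctan2(*(p[:,:2].mean(0)-O)[::-1])).round(1)%360)
        else: print(n,len(p))
E
python3 -c "
from h import *
wood()
s=r.get_state();print(s['tool_pos'],s['contact_force'])"
```

```text
scene 45 [ 0.989  0.146  0.576 -0.002] ang 8.4 [ 0.544 -0.007] [0.669 0.012] zmax 0.298 ang of mean 238.5
wrist 579 [ 0.694 -0.72   0.55  -0.009] ang -46.0 [ 0.544 -0.003] [ 0.556 -0.015] zmax 0.295 ang of mean 230.9
top 27 [0.654 0.757 0.57  0.022] ang 49.2 [ 0.546 -0.006] [0.579 0.031] zmax 0.296 ang of mean 227.5
[ 0.56434515 -0.00723412  0.27602076] [ 0.46531844 -0.57328094  0.01549066]
```

Emit:
move_arm(motion=[[1,7,3,0,0,5,1],[2,14,4,0,0,9,1],[3,21,4,0,0,14,1],[3,28,4,0,0,18,1],[2,34,4,0,0,22,1]])

```text
clock: 10.4
tool_pos: [0.5411, 0.0148, 0.2734]
eef_rot: [-0.196, 0.981, -0.001, 0.002]
contact_force: [0.2, -0.9, 7.1]
opening: 0.001
finger_force: 3.7
```

```bash
python3 -c "
from h import *
wood(('scene','wrist'))
rows([204,200,196,192,188],.088,.015,.272,-1)"
```

```text
scene 24 [ 1.    -0.011  0.57   0.01 ] ang -0.6 [0.524 0.011] [0.67  0.009] zmax 0.296 ang of mean 225.9
wrist 501 [ 0.427 -0.904  0.527  0.015] ang -64.7 [0.524 0.022] [0.531 0.008] zmax 0.295 ang of mean 211.7
now [0.5405 0.0157 0.2734] toolx 202.7 F [-0.9  0.5  7.1]
204 now in frame r 87.3 d 17.8 shift [1. 3. 1.] tz -1.3
200 now in frame r 85.8 d 23.9 shift [2. 9. 1.] tz 2.7
196 now in frame r 84.0 d 29.8 shift [ 2. 15.  1.] tz 6.7
192 now in frame r 81.7 d 35.6 shift [ 2. 21.  1.] tz 10.7
188 now in frame r 79.0 d 41.2 shift [ 2. 28.  1.] tz 14.7
```

Emit:
move_arm(motion=[[1,5,0,0,0,3,1],[1,10,0,0,0,5,1],[2,15,0,0,0,8,1],[2,20,0,0,0,10,1],[2,24,0,0,0,12,1]])

```text
clock: 11.12
tool_pos: [0.5299, 0.0362, 0.2734]
eef_rot: [-0.093, 0.996, -0.0, 0.002]
contact_force: [0.6, -1.7, 7.5]
opening: 0.007
finger_force: 3.8
```

```bash
python3 -c "
from h import *
wood(('scene','wrist'))
rows([196,192,190,188],.088,.015,.272,-1)
s=snap('scene');w=snap('wrist')
f=lambda x:x['frame'][...,::-1]
cv2.imwrite('pics/5.png',np.hstack([cv2.resize(f(s)[120:220,200:325],(400,320)),cv2.resize(f(w),(400,320))]))"
```

```text
scene 30 [ 0.989 -0.148  0.55   0.029] ang -8.5 [0.511 0.035] [0.67  0.011] zmax 0.295 ang of mean 216.0
wrist 491 [ 0.262 -0.965  0.516  0.039] ang -74.8 [0.514 0.047] [0.518 0.031] zmax 0.295 ang of mean 196.5
now [0.5297 0.0368 0.2734] toolx 190.7 F [-1.8  0.1  7. ]
196 now in frame r 88.5 d 6.6 shift [-1. -8.  1.] tz -5.3
192 now in frame r 87.9 d 12.7 shift [ 0. -2.  1.] tz -1.3
190 now in frame r 87.4 d 15.8 shift [1. 1. 1.] tz 0.7
188 now in frame r 86.8 d 18.8 shift [1. 4. 1.] tz 2.7
```

View pics/5.png

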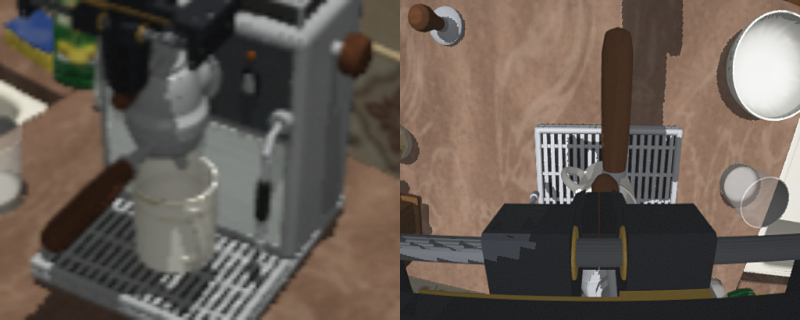

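The wrist view shows the paddle tip at (605,183), just right of the locked handle's line at (617,100), so it is a few degrees short of straight. I'll nudge it 4 mm and hold.

Emit:
move_arm(motion=[[0,2,0,0,0,0,1],[0,4,0,0,0,0,1],[0,4,0,0,0,0,1],[0,2,0,0,0,0,1],[0,-6,0,0,0,0,1]])

```text
clock: 11.95
tool_pos: [0.5311, 0.0325, 0.2734]
eef_rot: [-0.094, 0.996, 0.001, 0.003]
contact_force: [1.3, 2.5, 6.2]
opening: 0.006
finger_force: 3.0
```

```bash
python3 -c "
from h import *
wood(('scene','wrist'))
rows([196,192,190,188],.088,.015,.272,-1)
w=snap('wrist')
f=lambda x:x['frame'][...,::-1]
cv2.imwrite('pics/6.png',cv2.resize(f(w)[0:300,100:450],(700,600)))"
```

```text
scene 28 [ 0.989 -0.146  0.548  0.026] ang -8.4 [0.513 0.031] [0.669 0.008] zmax 0.296 ang of mean 216.5
wrist 490 [ 0.244 -0.97   0.518  0.032] ang -75.9 [0.517 0.04 ] [0.52  0.024] zmax 0.299 ang of mean 200.4
now [0.5317 0.0309 0.2734] toolx 190.7 F [1.5 0.5 6. ]
196 now in frame r 88.3 d 12.8 shift [-0. -2.  1.] tz -5.3
192 now in frame r 87.2 d 18.9 shift [1. 4. 1.] tz -1.3
190 now in frame r 86.4 d 21.9 shift [1. 7. 1.] tz 0.7
188 now in frame r 85.6 d 24.9 shift [ 2. 10.  1.] tz 2.7
```

View pics/6.png

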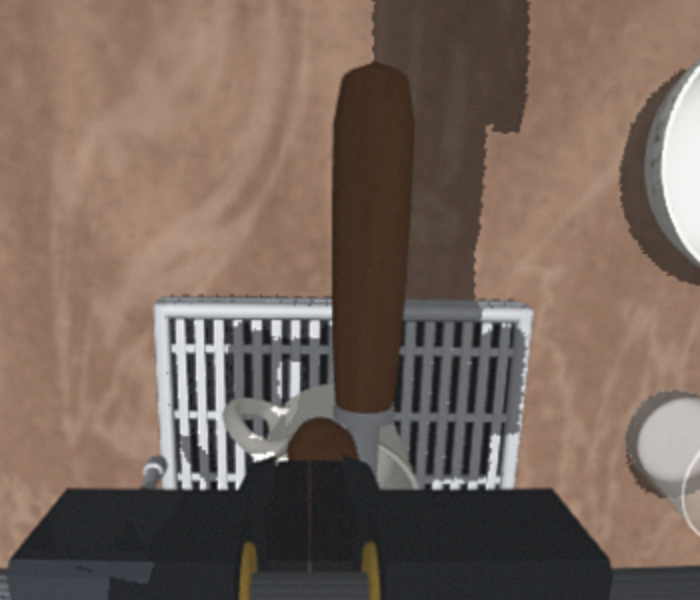

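```bash
python3 -c "
from h import *
s=snap('wrist');C=cloud(s)
for v in range(212,300,6): print(v,[C[v,u].round(3).tolist() for u in (245,255,268)], s['frame'][v,255])
b=snap('scene');D=cloud(b);f=b['frame']
# scene: black finger pixels near TCP
m=(np.hypot(D[...,0]-.53,D[...,1]-.033)<.05)&(D[...,2]>.255)&(D[...,2]<.34)
ys,xs=np.where(m);print(len(ys),xs.min(),xs.max(),ys.min(),ys.max())
P=D[m];c=f[m];dark=(c.max(1)<60)
print('dark',dark.sum(),P[dark].min(0),P[dark].max(0))
w=cv2.resize(f[125:185,210:290][...,::-1],(800,600),interpolation=cv2.INTER_CUBIC);cv2.imwrite('pics/7.png',w)
"
```

```text
212 [[0.586, 0.032, 0.094], [0.515, 0.029, 0.288], [0.515, 0.036, 0.286]] [59 40 25]
218 [[0.586, 0.032, 0.113], [0.517, 0.03, 0.291], [0.516, 0.036, 0.29]] [68 49 36]
224 [[0.522, 0.026, 0.288], [0.52, 0.03, 0.292], [0.518, 0.036, 0.293]] [65 45 34]
230 [[0.523, 0.026, 0.294], [0.522, 0.031, 0.294], [0.521, 0.037, 0.294]] [54 41 35]
236 [[0.523, 0.026, 0.302], [0.526, 0.031, 0.293], [0.521, 0.036, 0.301]] [48 39 35]
242 [[0.523, 0.026, 0.308], [0.528, 0.032, 0.295], [0.521, 0.036, 0.309]] [50 41 35]
248 [[0.523, 0.026, 0.313], [0.53, 0.032, 0.297], [0.521, 0.036, 0.314]] [45 34 30]
254 [[0.523, 0.026, 0.319], [0.534, 0.033, 0.296], [0.521, 0.036, 0.319]] [50 38 33]
260 [[0.522, 0.027, 0.325], [0.535, 0.033, 0.299], [0.521, 0.035, 0.325]] [46 34 32]
266 [[0.522, 0.027, 0.33], [0.539, 0.034, 0.298], [0.521, 0.035, 0.328]] [47 40 37]
272 [[0.523, 0.027, 0.333], [0.546, 0.035, 0.291], [0.52, 0.035, 0.335]] [43 35 29]
278 [[0.523, 0.027, 0.337], [0.55, 0.036, 0.29], [0.52, 0.035, 0.339]] [40 34 30]
284 [[0.524, 0.027, 0.339], [0.589, 0.043, 0.232], [0.522, 0.035, 0.34]] [58 59 61]
290 [[0.504, 0.025, 0.374], [0.505, 0.027, 0.372], [0.504, 0.03, 0.373]] [61 60 64]
296 [[0.506, 0.025, 0.374], [0.505, 0.027, 0.375], [0.505, 0.03, 0.374]] [62 65 68]
196 235 248 135 154
dark 195 [0.5144536  0.01178946 0.28021966] [0.55398381 0.04532141 0.33993808]
```

View pics/7.png

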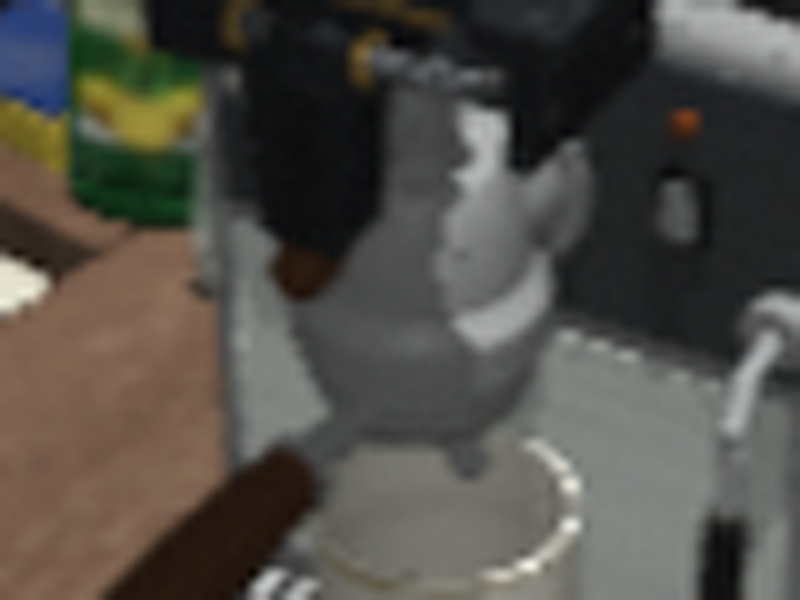

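The crop shows the finger standing on top of the wooden grip, at about (300,265): the true tips are about 20 mm above the reported TCP. The paddle was being dragged by friction. I'll lift off, step right, and come down lower so I push from the side.

Emit:
move_arm(motion=[[0,0,-10,0,0,0,1],[0,0,-22,0,0,0,1],[0,-20,-22,0,0,0,1],[0,-40,-22,0,0,0,1],[0,-42,-22,0,0,0,1]])

```text
clock: 12.82
tool_pos: [0.5371, -0.0121, 0.2941]
eef_rot: [-0.092, 0.996, -0.0, 0.0]
contact_force: [0.8, 0.0, 0.5]
opening: 0.003
finger_force: 0.0
```

```bash
python3 -c "
from h import *
wood()
rows([196,190],.088,.040,.252,-1)"
```

```text
scene 66 [0.937 0.35  0.53  0.033] ang 20.5 [0.513 0.026] [0.565 0.046] zmax 0.298 ang of mean 203.2
wrist 1111 [0.939 0.344 0.525 0.033] ang 20.1 [0.515 0.029] [0.538 0.038] zmax 0.296 ang of mean 201.3
top 50 [0.937 0.349 0.535 0.038] ang 20.4 [0.516 0.031] [0.566 0.05 ] zmax 0.298 ang of mean 200.6
now [ 0.5368 -0.0095  0.2939] toolx 190.8 F [-0.7 -0.4  1.1]
196 now in frame r 94.5 d 53.0 shift [-5. 13. 42.] tz -5.2
190 now in frame r 88.4 d 62.6 shift [-1. 23. 42.] tz 0.8
```

Emit:
move_arm(motion=[[0,0,20,0,0,0,1],[0,0,42,0,0,0,1],[0,10,42,0,0,0,1],[0,18,42,0,0,0,1],[0,22,42,0,0,0,1]])

```text
clock: 13.6
tool_pos: [0.533, 0.0121, 0.2526]
eef_rot: [-0.094, 0.996, -0.0, 0.001]
contact_force: [-1.1, -2.1, 0.9]
opening: 0.008
finger_force: 0.8
```

```bash
python3 -c "
from h import *
wood()
rows([200,190],.088,.020,.252,-1)"
```

```text
scene 19 [0.725 0.689 0.52  0.032] ang 43.6 [0.516 0.028] [0.528 0.04 ] zmax 0.297 ang of mean 200.6
wrist 383 [ 0.152 -0.988  0.516  0.034] ang -81.2 [0.515 0.041] [0.517 0.026] zmax 0.293 ang of mean 199.7
top 23 [0.956 0.292 0.554 0.049] ang 17.0 [0.541 0.045] [0.563 0.052] zmax 0.297 ang of mean 197.1
now [0.5331 0.0116 0.2523] toolx 190.7 F [ 0.5  0.6 -1.1]
200 now in frame r 94.2 d 25.3 shift [-5.  6.  0.] tz -9.3
190 now in frame r 88.4 d 41.2 shift [-1. 21.  0.] tz 0.7
```

Emit:
move_arm(motion=[[0,4,0,0,0,0,1],[0,7,0,0,0,0,1],[0,10,0,0,0,0,1],[0,13,0,0,0,0,1],[0,14,0,0,0,0,1]])

```text
clock: 14.38
tool_pos: [0.53, 0.0251, 0.2516]
eef_rot: [-0.093, 0.996, 0.0, -0.0]
contact_force: [-0.9, -1.6, 0.3]
opening: 0.005
finger_force: 0.8
```

```bash
python3 -c "
from h import *
wood()
rows([190],.088,.025,.252,-1)"
```

```text
scene 26 [ 0.974 -0.229  0.545  0.037] ang -13.2 [0.511 0.045] [0.671 0.008] zmax 0.297 ang of mean 209.7
wrist 439 [ 0.27  -0.963  0.513  0.046] ang -74.3 [0.511 0.054] [0.515 0.039] zmax 0.293 ang of mean 192.0
top 5
now [0.5304 0.0252 0.2517] toolx 190.7 F [-1.3 -0.7  0.5]
190 now in frame r 88.7 d 27.3 shift [-1.  2. -0.] tz 0.7
```

The paddle is now at 191–192°, about straight ahead (190°). I'll hold for more than 3 s.

Emit:
move_arm(motion=[[0,0,0,0,0,0,1],[0,0,0,0,0,0,1],[0,0,0,0,0,0,1],[0,0,0,0,0,0,1],[0,0,0,0,0,0,1]])

```text
clock: 15.15
tool_pos: [0.5304, 0.0251, 0.2518]
eef_rot: [-0.093, 0.996, 0.0, 0.0]
contact_force: [0.7, 0.0, 0.7]
opening: 0.006
finger_force: 0.0
```

Emit:
move_arm(motion=[[0,0,0,0,0,0,1],[0,0,0,0,0,0,1],[0,0,0,0,0,0,1],[0,0,0,0,0,0,1],[0,0,0,0,0,0,1]])

```text
clock: 15.78
tool_pos: [0.5302, 0.0249, 0.2517]
eef_rot: [-0.093, 0.996, 0.0, 0.0]
contact_force: [-0.4, -0.5, 0.4]
opening: 0.006
finger_force: 0.0
```

Emit:
move_arm(motion=[[0,0,0,0,0,0,1],[0,0,0,0,0,0,1],[0,0,0,0,0,0,1],[0,0,0,0,0,0,1],[0,0,0,0,0,0,1]])

```text
clock: 16.4
tool_pos: [0.5302, 0.0249, 0.2517]
eef_rot: [-0.093, 0.996, 0.0, 0.0]
contact_force: [-0.4, -0.2, -0.5]
opening: 0.008
finger_force: 0.0
```

Emit:
move_arm(motion=[[0,0,0,0,0,0,1],[0,0,0,0,0,0,1],[0,0,0,0,0,0,1],[0,0,0,0,0,0,1],[0,0,0,0,0,0,1]])

```text
clock: 17.02
tool_pos: [0.5302, 0.0249, 0.2517]
eef_rot: [-0.093, 0.996, 0.0, 0.0]
contact_force: [-0.7, -0.1, 0.5]
opening: 0.006
finger_force: 0.0
```

Emit:
move_arm(motion=[[0,0,0,0,0,0,1],[0,0,0,0,0,0,1],[0,0,0,0,0,0,1],[0,0,0,0,0,0,1],[0,0,0,0,0,0,1]])

```text
clock: 17.65
tool_pos: [0.5302, 0.0249, 0.2517]
eef_rot: [-0.093, 0.996, 0.0, 0.0]
contact_force: [-0.1, 0.2, 0.7]
opening: 0.006
finger_force: 0.0
```

Emit:
move_arm(motion=[[0,0,0,0,0,0,1],[0,0,0,0,0,0,1],[0,0,0,0,0,0,1],[0,0,0,0,0,0,1],[0,0,0,0,0,0,1]])

```text
clock: 18.27
tool_pos: [0.5302, 0.0249, 0.2517]
eef_rot: [-0.093, 0.996, 0.0, 0.0]
contact_force: [-0.1, 0.2, 0.8]
opening: 0.011
finger_force: 0.0
```

```bash
python3 -c "
from h import *
wood(('wrist',))
rows([185,180,175,170,165,160,155,150,145,141],.088,.025,.252,-1)"
```

```text
wrist 458 [ 0.257 -0.966  0.513  0.046] ang -75.1 [0.511 0.054] [0.515 0.039] zmax 0.293 ang of mean 191.9
now [0.5302 0.0249 0.2517] toolx 190.7 F [0.4 0.4 1.1]
185 now in frame r 86.2 d 35.2 shift [ 1. 10. -0.] tz 5.7
180 now in frame r 82.8 d 42.6 shift [ 2. 18. -0.] tz 10.7
175 now in frame r 78.7 d 49.7 shift [ 2. 26. -0.] tz 15.7
170 now in frame r 74.1 d 56.3 shift [ 2. 34. -0.] tz 20.7
165 now in frame r 68.9 d 62.6 shift [ 1. 42. -0.] tz 25.7
160 now in frame r 63.2 d 68.3 shift [-1. 50. -0.] tz 30.7
155 now in frame r 57.0 d 73.6 shift [-3. 58. -0.] tz 35.7
150 now in frame r 50.4 d 78.3 shift [-6. 65. -0.] tz 40.7
145 now in frame r 43.4 d 82.4 shift [-10.  72.  -0.] tz 45.7
141 now in frame r 37.5 d 85.2 shift [-13.  77.  -0.] tz 49.7
```

Emit:
move_arm(motion=[[1,8,0,0,0,5,1],[2,15,0,0,0,9,1],[2,22,0,0,0,13,1],[2,29,0,0,0,17,1],[2,36,0,0,0,22,1]])

```text
clock: 18.95
tool_pos: [0.5209, 0.0593, 0.2515]
eef_rot: [0.1, 0.995, -0.001, -0.001]
contact_force: [-0.5, -2.1, 0.5]
opening: 0.01
finger_force: 0.8
```

```bash
python3 -c "
from h import *
wood(('wrist','scene'))
rows([165,160,155,150,145,141,138],.088,.025,.252,-1)"
```

```text
wrist 459 [0.132 0.991 0.512 0.085] ang 82.4 [0.511 0.078] [0.513 0.093] zmax 0.294 ang of mean 170.0
scene 19 [ 0.902 -0.431  0.576  0.054] ang -25.6 [0.511 0.085] [0.669 0.009] zmax 0.295 ang of mean 194.3
now [0.5213 0.0604 0.2516] toolx 168.8 F [ 0.2  0.6 -0.4]
165 now in frame r 86.8 d 30.6 shift [ 1.  6. -0.] tz 3.8
160 now in frame r 83.8 d 38.1 shift [ 2. 14. -0.] tz 8.8
155 now in frame r 80.1 d 45.2 shift [ 3. 22. -0.] tz 13.8
150 now in frame r 75.9 d 52.0 shift [ 3. 29. -0.] tz 18.8
145 now in frame r 71.1 d 58.5 shift [ 2. 37. -0.] tz 23.8
141 now in frame r 66.8 d 63.3 shift [ 1. 44. -0.] tz 27.8
138 now in frame r 63.4 d 66.7 shift [-0. 48. -0.] tz 30.8
```

Emit:
move_arm(motion=[[1,7,0,0,0,4,1],[2,14,0,0,0,9,1],[3,21,0,0,0,13,1],[3,28,0,0,0,18,1],[2,34,0,0,0,22,1]])

```text
clock: 19.68
tool_pos: [0.5254, 0.0933, 0.2515]
eef_rot: [0.287, 0.958, -0.001, -0.001]
contact_force: [-2.4, -0.7, 0.5]
opening: 0.002
finger_force: 0.9
```

```bash
python3 -c "
from h import *
wood(('wrist','scene'))
rows([145,141,138],.088,.025,.252,-1)"
```

```text
wrist 559 [0.445 0.896 0.527 0.122] ang 63.6 [0.523 0.114] [0.53  0.128] zmax 0.295 ang of mean 148.5
scene 8
now [0.5261 0.094  0.2516] toolx 146.8 F [-0.7  0.3 -0.3]
145 now in frame r 86.4 d 28.1 shift [ 2.  3. -0.] tz 1.8
141 now in frame r 84.2 d 34.1 shift [ 3.  9. -0.] tz 5.8
138 now in frame r 82.3 d 38.4 shift [ 4. 14. -0.] tz 8.8
```

Emit:
move_arm(motion=[[1,3,0,0,0,2,1],[2,6,0,0,0,3,1],[2,8,0,0,0,4,1],[2,10,0,0,0,5,1],[2,11,0,0,0,5,1]])

```text
clock: 20.4
tool_pos: [0.5295, 0.1025, 0.2515]
eef_rot: [0.328, 0.945, -0.001, -0.001]
contact_force: [-3.9, -5.7, 2.9]
opening: 0.002
finger_force: 3.4
```

Force is rising, so this is the stop. A little more, then retreat.

Emit:
move_arm(motion=[[0,1,0,0,0,0,1],[0,2,0,0,0,0,1],[0,3,0,0,0,0,1],[0,3,0,0,0,0,1],[0,3,0,0,0,0,1]])

```text
clock: 21.02
tool_pos: [0.5295, 0.1026, 0.2515]
eef_rot: [0.329, 0.944, -0.003, -0.002]
contact_force: [-7.9, -7.3, 6.3]
opening: 0.004
finger_force: 5.7
```

Emit:
move_arm(motion=[[0,-6,0,0,0,0,1],[0,-16,0,0,0,0,1],[0,-20,-30,0,0,0,1],[0,-20,-80,0,0,0,1],[0,-20,-130,0,0,0,1]])

```text
clock: 21.65
tool_pos: [0.52, 0.0908, 0.3833]
eef_rot: [0.328, 0.945, 0.001, 0.0]
contact_force: [1.3, 0.9, -0.0]
opening: 0.006
finger_force: 0.0
```

Emit:
move_arm(motion=[[40,-30,0,0,0,0,1],[80,-60,0,0,0,0,1],[100,-80,0,0,0,0,1],[100,-80,0,0,0,0,1],[100,-80,0,0,0,0,1]])

```text
clock: 22.28
tool_pos: [0.3933, 0.0901, 0.382]
eef_rot: [0.328, 0.945, 0.001, 0.001]
contact_force: [-0.2, 0.4, -0.4]
opening: 0.005
finger_force: 0.0
```

```bash
python3 -c "
from h import *
wood()
wood(('scene','wrist'),.2)
st=r.get_state();print(st['tool_pos'],st['contact_force'])
s=snap('scene')
cv2.imwrite('pics/9.png',cv2.resize(s['frame'][100:260,150:350][...,::-1],(750,600)))"
```

```text
scene 96 [ 0.761 -0.648  0.563  0.099] ang -40.4 [0.529 0.127] [0.669 0.008] zmax 0.298 ang of mean 147.5
wrist 0
top 8
scene 74 [0.953 0.303 0.51  0.043] ang 17.6 [0.497 0.039] [0.532 0.05 ] zmax 0.21 ang of mean 193.2
wrist 0
[0.39274454 0.08981773 0.3814614 ] [ 0.18025935 -0.58977862  0.31559565]
```

View pics/9.png

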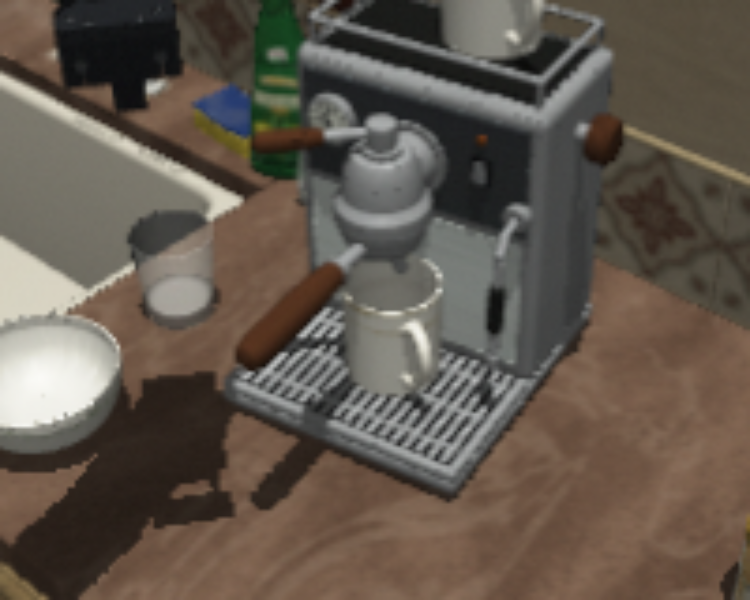

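The paddle is hard left at (290,138), the handle is straight out at (290,315), the mug stands in place at (393,325), and the hand is clear.

```bash
python3 -c "
from h import *
print(finish_job())"
```

```text
the job is handed in; nothing more can be done
None
```

The portafilter is locked against its stop. The paddle was held near the middle for over 3 s and then pushed to its left stop; the mug stands in place and the hand is clear. The job is handed in, with no verdict returned.

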